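Turn the rotator shaft's flat to the hex driver and hold the collar on it

ROBOT

A 6-joint arm with a two-finger parallel gripper is mounted at the origin on the work surface. World frame = base frame: x ahead of the robot, y to its left, z up, the work surface at z = 0. Lengths are in m, angles in rad, forces in N, time in s.
With the tool pointing down it reaches from about 0.35 to 0.85 m from the base axis. Payload 8.1 kg.
Tool frame: the origin (TCP) lies at the centre of the arm's flange, where the gripper is bolted on; the fingertips stand 186 mm ahead of it and the grasp point (between the pads) lies 167 mm ahead of it (robot.nose_length is the distance from the TCP to the fingertips, in m); z points along the fingers, x is the direction in which the jaws open and shut, and the axes are right-handed (so a half turn about z gives the same grasp; the last joint's range is limited). The gripper opens to 93 mm and grips with 3 to 60 N. Pads are 15 mm wide; open, the fingers measure 128 mm over their backs; the gripper's body (75 mm by 188 mm) begins 65 mm behind the grasp point.
Start: joints at [-1.382, 0.13, 1.488, -0, 1.523, -0.085], TCP at [0.162, -0.578, 0.405] pointing down, gripper open.
Joint ranges: [-2.96, 2.96], [-0.89, 2.26], [0.02, 2.5], [-1.34, 4.48], [0, 2.73], [-2.66, 2.66]. Speed limits (rad/s): [2.39, 2.39, 2.79, 3.14, 3.14, 3.14].

INTERFACE

Orientations are given as a rotation vector (axis times angle).
In Python, from plant import robot gives the robot as it stands.
- The arm moves only by the tool arm_command, never from a script. Its argument "motion" is a list of rows, each an object with "slide": the shift along the tool's x, y, z each as a share of 0.4 m, from -1 to 1, a list of three; "turn": the turn, a rotation vector about the tool's x, y, z each as a share of 0.5 rad, from -1 to 1, a list of three. A call has exactly 5 rows; each row shifts and turns the commanded pose from where the row before left it, along the tool's axes as they then stand; what a row does not reach is not made up. A row lasts 1/12 s, in which the tool goes at most 41.7 mm and 7.16 degrees, less where a joint would pass 70% of its speed; a pose out of reach is approached as far as the arm can. A call with a number of a shift or a turn outside -1 to 1 is refused whole. A call with a gripper value outside its range is refused whole. "gripper" is the opening in per cent of the stroke, from 0 (shut) to 100 (fully open), set as the call begins (left out, the last holds). The fingers move at their own pace and stop on an object; "grip_force" is the grip in N (left out, the last holds). Time passes only in rows, so rows that do not move let the fingers close, or fill a call up. It gives the time, the measured TCP pose, the force and the opening at its end, in the units of the state.
- robot.read_state(): the state, without advancing time (a new reading comes with each control period).
- robot.read_camera(name): name is "side" or "top" or "wrist"; returns a dict with "pixels" (420x560x3 uint8, blue, green, red), "intrinsics" (3x3 intrinsics, pixels), "T" (4x4, takes a point from camera to world coordinates). Camera axes: x right, y down, z forward; pixel columns grow to the right and rows downward; lengths in m; the calibration is good to about 2 mm. A picture is of the moment at which its call begins. There is no depth.
- robot.close_job(): hands the job in, once; it reports no verdict.
The state is a dict: "t": time; "q": joint angles; "dq": joint speeds; "joint_torque": joint torques, N m; "tool_pos": TCP position; "orientation": TCP orientation; "force": force on the tool from outside, world axes, zero at the start; "wrist_torque": the same for the moment, N m; "opening": finger opening in m.
Only numpy, scipy, OpenCV 4.12 (cv2) and the standard library are available. Lean on these libraries where they do the work, as an engineer would, in place of code of your own. Each camera call takes 0.05 s, during which the arm holds its last target.

TASK

The collar of the tube rotator has to go back on its drive shaft, and a colleague will tighten its set-screw with the yellow hex driver, which stands either on the left or on the right of the drive. First feel for the red set-screw flat on the bare shaft: pinch the shaft across that flat and turn it until the flat faces the hex driver; then pick up the loose collar, slide it down over the shaft with its set-screw over the flat, and finish while still holding it there level, half-way down the flat, so that it hangs in the fingers and does not drop to the bottom of the flat. Leave the driver, the bottle, the tube rack and the tip box where they stand.

Things in the scene. Friction and masses are not known exactly. Their poses are not given: they have to be found in the camera images.
- shaft_top (a point): Centre of the top end of the vertical steel drive shaft (26 mm diameter), on its axis, 180 mm above the bench; the top 5 mm are tapered. It rises from the fixed blue drive housing (130 x 130 mm, 80 mm high, black boss to 86 mm). It turns about the vertical with light friction (0.06 N m), stays where left and has no stop near. Axes: the housing's.
- flat (a point): Red flat on the shaft. Origin at the middle of its face, 8 mm from the shaft's axis, 152.5 mm above the bench; x points out of the face, z up. Face 20 mm wide, from 125 mm (ledge, round below) to 175 mm above the bench. A pinch across it (along x) measures 21 mm, across the round sides 26 mm. At the start it faces roughly away from the robot, over 15 degrees off the driver.
- collar_center (a point): Centre, half-way up, of the loose aluminium collar: 42 mm outside, bore 29 mm, 28 mm high, about 90 g, lying flat on the bench, bore upright. x points from its axis to the set-screw, z up. At mid-height the screw's dark tip (5 mm wide, 6 high) reaches into the bore to 9.5 mm from the axis, so it goes over the shaft only with the screw over the flat.
- screw_head (a point): End of the collar's set-screw head (9 mm thick, red), which sticks out of the collar's side to 30 mm from the collar's axis at mid-height.
- driver_mid (a point): The yellow-handled hex driver standing upright in a heavy grey pot (52 mm diameter, 160 mm high in all); this point is on its axis, 80 mm above the bench. It stands about 160 mm from the shaft, beyond it as seen from the robot, to the left or to the right; the amber bottle stands on the other side.
- bottle: Amber bottle with a white cap, 60 mm diameter, 145 mm high; origin at the centre of its underside. To be left alone.
- rack: Green tube rack with pink-capped tubes, 70 x 150 mm, 85 mm high; origin at the centre of its underside. To be left alone.
- tipbox: White and yellow box of pipette tips, 85 x 120 mm, 56 mm high; origin at the centre of its underside. To be left alone.
- collar: The same collar; its origin lies on its axis at its underside, axes as above.
Things that resemble listed ones, but are neither listed nor needed, are in the scene too. What is shaped like the part that bears shaft_top but pink or purple is not meant.

How it is judged:
On the way:
1. the fingers pinch the shaft on its flat while the flat faces the hex driver (x of driver_mid in the frame of flat above 0.05 m and y of driver_mid in the frame of flat between -0.04 and 0.04 m and contact force between the fingers and flat_face above 1.5 N), for 0.2 s.
At the end, for the whole second after the job is handed in: The flat faces the hex driver (driver within 40 mm of the line straight out from it); the fingers hold the collar (over 2 N), still, level within 0.1 rad, within 5 mm of the shaft's axis, screw over the flat within 0.3 rad, centre within 11 mm of the flat's mid-height (x of driver_mid in the frame of flat above 0.05 m and y of driver_mid in the frame of flat between -0.04 and 0.04 m and horizontal distance between collar_center and shaft_top below 0.005 m and z of collar_center in the frame of flat between -0.011 and 0.011 m and x of screw_head in the frame of flat above 0.01 m and angle between the x axis of collar_center and the x axis of flat, either way round below 0.3 rad and angle between collar_center's own z axis and vertical below 0.1 rad and contact force between the fingers and collar above 2 N and linear speed of collar below 0.02 m/s); the arm keeps its last pose, push and grip.
It fails at once if the amber bottle is moved by more than 20 mm or tipped (distance of bottle from where it was at the start of the episode above 0.02 m or angle between bottle's own z axis and vertical above 0.3 rad).
It fails at once if the tube rack is moved by more than 20 mm or tipped (distance of rack from where it was at the start of the episode above 0.02 m or angle between rack's own z axis and vertical above 0.3 rad).
It fails at once if the pipette-tip box is moved by more than 20 mm or tipped (distance of tipbox from where it was at the start of the episode above 0.02 m or angle between tipbox's own z axis and vertical above 0.3 rad).
It fails at once if the hex driver is moved by more than 20 mm or tipped (distance of driver_mid from where it was at the start of the episode above 0.02 m or angle between driver_mid's own z axis and vertical above 0.3 rad).
It also fails if it takes over 64 s, if anything falls off the work surface, if the arm or the gripper's body presses on something with over 40 N, if the wrist force passes 120 N, or if a joint passes its speed limit or range.

## Working session

There is one attempt and no reset: what is moved stays moved. The work goes in short steps, Python scripts to look and compute and a tool call to move; the robot and the scene stay as the last step left them, time stands still between calls to the robot, and variables do not carry over. Pictures are saved under pics/ and viewed, and the job is handed in when it is done.

Besides the shell and the picture viewer there is one more tool, called after ">>>" as a command line: name --argument value ..., lists and objects as JSON in quotes. arm_command: Moves the arm, as the interface text tells. Shift numbers are shares of 0.4 m and turn numbers shares of 0.5 rad, none past 1 either way. Its arguments: {"type":"object","properties":{"motion":{"type":"array","items":{"type":"object","properties":{"slide":{"type":"array","items":{"type":"number"}},"turn":{"type":"array","items":{"type":"number"}}}}},"gripper":{"type":"number"},"grip_force":{"type":"number"}},"required":["motion"]}

```bash
ls; mkdir -p pics; python3 - <<'E'
from plant import robot
import cv2,json
s=robot.read_state();print(s)
for n in("side","top","wrist"):
    c=robot.read_camera(n);cv2.imwrite(f"pics/{n}0.png",c["pixels"]);print(n,c["intrinsics"].tolist(),c["T"].round(4).tolist())
E
```

```text
pics
{'t': 0.0, 'q': array([-1.38238369e+00,  1.31171609e-01,  1.48924257e+00, -9.28820649e-06,
        1.52297451e+00, -8.53949811e-02]), 'dq': array([-6.86242589e-05, -5.73872054e-04, -1.51384057e-04,  8.12348484e-04,
       -1.32668487e-03, -1.71932544e-04]), 'joint_torque': array([-3.21254382e-03, -5.59844291e+01, -4.91768539e+01,  7.66702951e-02,
        3.55256803e-02, -2.29676261e-04]), 'tool_pos': array([ 0.16222195, -0.57743154,  0.40370105]), 'orientation': array([-2.50287743e+00,  1.89675805e+00,  2.10391980e-03]), 'force': array([-1.20281725,  0.11826502,  0.82782773]), 'wrist_torque': array([-0.07299441, -0.00095712,  0.01844414]), 'opening': 0.09334696607256235}
side [[459.82570207943456, 0.0, 283.0511632300726], [0.0, 459.82570207943456, 208.19173586526827], [0.0, 0.0, 1.0]] [[0.9558, -0.1809, 0.2317, 0.3283], [-0.2936, -0.5449, 0.7854, -0.7558], [-0.0158, -0.8188, -0.5739, 0.6954], [0.0, 0.0, 0.0, 1.0]]
top [[420.2345413297509, 0.0, 284.0969060790511], [0.0, 420.2345413297509, 215.25699193791954], [0.0, 0.0, 1.0]] [[0.0029, -0.9992, 0.0396, 0.5275], [-0.9999, -0.0033, -0.011, 0.0503], [0.0111, -0.0396, -0.9992, 1.2485], [0.0, 0.0, 0.0, 1.0]]
wrist [[294.13196171447663, 0.0, 283.8806287068189], [0.0, 294.13196171447663, 206.8806619244784], [0.0, 0.0, 1.0]] [[0.2703, -0.9332, -0.2369, 0.2262], [-0.9628, -0.2625, -0.0648, -0.5585], [-0.0017, 0.2456, -0.9694, 0.3835], [0.0, 0.0, 0.0, 1.0]]
```

View pics/side0.png

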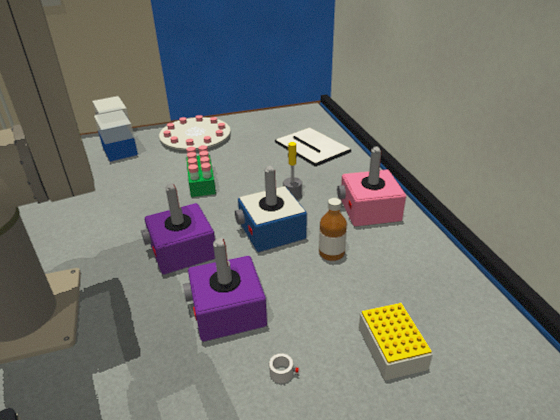

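View pics/top0.png

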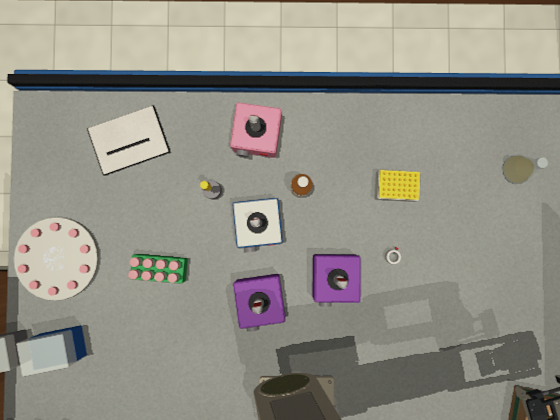

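View pics/wrist0.png

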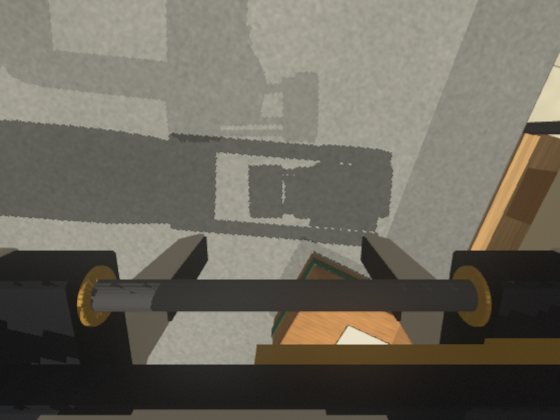

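Candidates for the shaft: blue housing top (257,222)/side (271,185), pink top (256,127), purple top (259,302) and (338,280). Blue one is meant. The driver is on the left, top (207,187); the bottle on the right, top (302,185). The collar is at top (393,256)/side (282,368). I'll check these in close crops.

```bash
cat > h.py <<'E'
import numpy as np,cv2
from plant import robot
def ray(c,u,v):
    K,T=c["intrinsics"],c["T"]; d=T[:3,:3]@np.linalg.inv(K)@np.array([u,v,1.]); return T[:3,3],d/np.linalg.norm(d)
def onz(c,u,v,z):
    o,d=ray(c,u,v); return o+d*(z-o[2])/d[2]
def tri(rs):
    A=np.zeros((3,3));b=np.zeros(3)
    for o,d in rs:
        P=np.eye(3)-np.outer(d,d);A+=P;b+=P@o
    p=np.linalg.solve(A,b);return p,[round(float(np.linalg.norm((np.eye(3)-np.outer(d,d))@(p-o)))*1000,1) for o,d in rs]
def proj(c,p):
    T=c["T"];q=c["intrinsics"]@(T[:3,:3].T@(np.asarray(p)-T[:3,3]));return q[:2]/q[2]
def crop(im,u,v,w,h,f,name):
    a=im[max(0,v-h):v+h,max(0,u-w):u+w];cv2.imwrite("pics/"+name,cv2.resize(a,None,fx=f,fy=f,interpolation=cv2.INTER_CUBIC))
def blobs(m,mn=8):
    n,l,s,c=cv2.connectedComponentsWithStats(m.astype(np.uint8));return [(c[i].round(1).tolist(),s[i].tolist()) for i in range(1,n) if s[i,4]>=mn]
E
python3 - <<'E'
from h import *
import cv2
s=cv2.imread("pics/side0.png");t=cv2.imread("pics/top0.png")
a=cv2.resize(s[150:260,220:350],None,fx=3,fy=3,interpolation=2);b=cv2.resize(t[165:255,185:325],None,fx=3,fy=3,interpolation=2)
c=cv2.resize(s[340:400,250:320],None,fx=4,fy=4,interpolation=2);d=cv2.resize(t[235:275,370:415],None,fx=5,fy=5,interpolation=2)
o=np.zeros((600,820,3),np.uint8)
for im,x,y in((a,0,0),(b,395,0),(c,0,335),(d,395,335)): o[y:y+im.shape[0],x:x+im.shape[1]]=im[:600-y]
cv2.imwrite("pics/c0.png",o[:, :800])
for n,im in(("side",s),("top",t)):
    h=cv2.cvtColor(im,cv2.COLOR_BGR2HSV);H,S,V=cv2.split(h)
    print(n,"yellow",blobs((H>22)&(H<35)&(S>150)&(V>120),10)[:6])
    print(n,"red",blobs(((H<6)|(H>174))&(S>120)&(V>80),4))
E
```

```text
side yellow [([291.8, 153.2], [289, 142, 7, 24, 146]), ([395.3, 332.5], [362, 303, 70, 60, 2110])]
side red [([349.6, 203.7], [348, 199, 5, 11, 32]), ([249.9, 229.3], [248, 226, 4, 8, 15]), ([153.8, 250.7], [153, 249, 2, 5, 6]), ([193.8, 311.2], [193, 307, 3, 10, 12]), ([296.3, 369.5], [295, 367, 4, 6, 17])]
top yellow [([398.8, 184.3], [379, 170, 41, 29, 1007]), ([204.2, 184.5], [201, 181, 8, 8, 52])]
top red [([263.0, 153.6], [259, 152, 9, 4, 27]), ([396.0, 247.8], [395, 247, 3, 3, 6]), ([342.0, 280.0], [339, 280, 7, 1, 7]), ([254.4, 305.8], [253, 305, 4, 2, 5])]
```

View pics/c0.png

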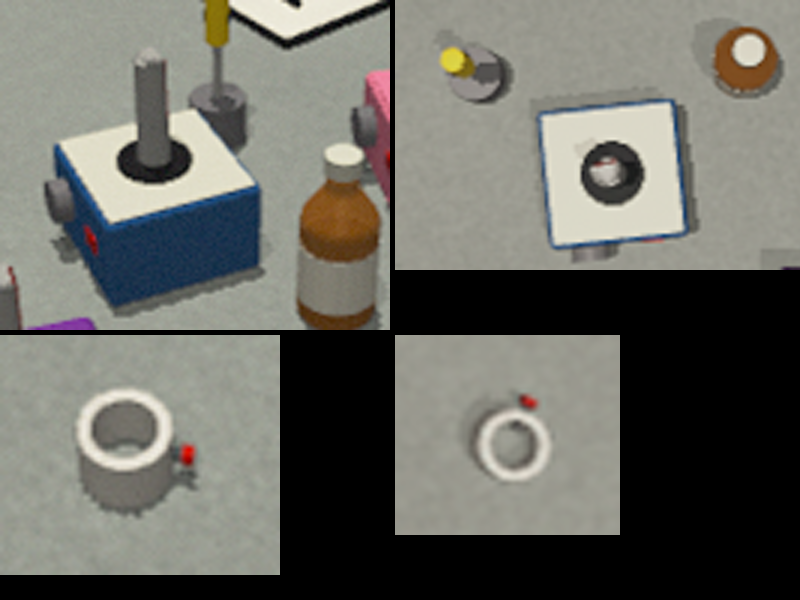

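```bash
cat > cams.py <<'E'
from h import *
import pickle,os
E
python3 - <<'E'
from h import *
from scipy.spatial.transform import Rotation as R
st=robot.read_state();print(st['t'])
C={n:robot.read_camera(n) for n in("side","top","wrist")}
import pickle;pickle.dump(C,open("C.pkl","wb"))
S,T=C["side"],C["top"]
def pr(n,a,b): p,e=tri([ray(T,*a),ray(S,*b)]);print(n,p.round(4),e)
pr("shafttop",(256,220.5),(270,168));
pr("handle",(204.2,184.5),(291.8,153.2))
pr("collar rim c",(393.6,256.9),(281.5,361))
pr("screw",(396,247.8),(296.3,369.5))
print("shaft@180",onz(T,256,220.5,.18))
print("pot at ",onz(T,212,190,.05))
RT=R.from_rotvec(st["orientation"]).as_matrix();print(RT.round(3))
# cam in tool
W=C["wrist"]["T"];print((RT.T@W[:3,:3]).round(3),(RT.T@(W[:3,3]-st["tool_pos"])).round(4))
h=cv2.cvtColor(T["pixels"],cv2.COLOR_BGR2HSV)
m=((T["pixels"].min(2)>165)).astype(np.uint8)[190:255,225:295]
bl=[(c,s) for c,s in blobs(m,200)];print(bl)
cs,_=cv2.findContours(m,0,2);c=max(cs,key=cv2.contourArea);r=cv2.minAreaRect(c);print(r)
print("housing",onz(T,r[0][0]+225,r[0][1]+190,.08))
E
```

```text
0.15
shafttop [0.5558 0.1101 0.1788] [0.6, 0.6]
handle [0.6529 0.2519 0.1273] [0.7, 0.7]
collar rim c [ 0.4582 -0.2808  0.0323] [2.1, 2.1]
screw [ 0.4824 -0.2926  0.0144] [0.6, 0.6]
shaft@180 [0.55630845 0.10990075 0.18      ]
pot at  [0.64653226 0.24320451 0.05      ]
[[ 0.27  -0.963 -0.   ]
 [-0.963 -0.27   0.001]
 [-0.001 -0.    -1.   ]]
[[ 1.    -0.     0.   ]
 [ 0.     0.969  0.246]
 [-0.    -0.246  0.969]] [-0.0008 -0.0667  0.0201]
[([31.9, 32.5], [9, 9, 47, 48, 1501])]
((31.89235496520996, 32.45941162109375), (43.21764373779297, 43.594940185546875), 84.0938491821289)
housing [0.55356433 0.11297321 0.08      ]
```

>>> arm_command --motion '[{"slide": [-0.069, -0.073, 0], "turn": [0, 0, 0]}, {"slide": [-0.069, -0.073, 0], "turn": [0, 0, 0]}, {"slide": [-0.069, -0.073, 0], "turn": [0, 0, 0]}, {"slide": [-0.069, -0.073, 0], "turn": [0, 0, 0]}, {"slide": [-0.069, -0.073, 0], "turn": [0, 0, 0]}]'

```text
t: 0.72
tool_pos: [0.2659, -0.4037, 0.4046]
orientation: [-2.503, 1.898, -0.0]
force: [0.5, 0.0, 1.0]
opening: 0.0931
```

>>> arm_command --motion '[{"slide": [-0.069, -0.073, 0], "turn": [0, 0, 0]}, {"slide": [-0.069, -0.073, 0], "turn": [0, 0, 0]}, {"slide": [-0.069, -0.073, 0], "turn": [0, 0, 0]}, {"slide": [-0.069, -0.073, 0], "turn": [0, 0, 0]}, {"slide": [-0.069, -0.073, 0], "turn": [0, 0, 0]}]'

```text
t: 1.13
tool_pos: [0.3692, -0.2311, 0.405]
orientation: [-2.504, 1.898, -0.001]
force: [0.4, -0.4, 0.3]
opening: 0.0932
```

>>> arm_command --motion '[{"slide": [-0.069, -0.073, 0], "turn": [0, 0, 0]}, {"slide": [-0.069, -0.073, 0], "turn": [0, 0, 0]}, {"slide": [-0.069, -0.073, 0], "turn": [0, 0, 0]}, {"slide": [-0.069, -0.073, 0], "turn": [0, 0, 0]}, {"slide": [-0.069, -0.073, 0], "turn": [0, 0, 0]}]'

```text
t: 1.55
tool_pos: [0.4725, -0.0586, 0.405]
orientation: [-2.504, 1.897, -0.001]
force: [-0.3, -0.5, 0.7]
opening: 0.0929
```

>>> arm_command --motion '[{"slide": [-0.069, -0.073, 0], "turn": [0, 0, 0]}, {"slide": [-0.069, -0.073, 0], "turn": [0, 0, 0]}, {"slide": [-0.069, -0.073, 0], "turn": [0, 0, 0]}, {"slide": [-0.069, -0.073, 0], "turn": [0, 0, 0]}, {"slide": [-0.069, -0.073, 0], "turn": [0, 0, 0]}]'

```text
t: 1.97
tool_pos: [0.5759, 0.1138, 0.4047]
orientation: [-2.504, 1.897, -0.0]
force: [0.7, -1.1, 1.0]
opening: 0.0928
```

```bash
python3 - <<'E'
from h import *
import pickle
c=robot.read_camera("wrist");pickle.dump(c,open("w1.pkl","wb"));cv2.imwrite("pics/w1.png",c["pixels"])
u,v=map(int,proj(c,(.556,.11,.17)));print(u,v)
crop(c["pixels"],u,v,60,60,6,"w1c.png")
E
```

```text
282 247
```

View pics/w1.png

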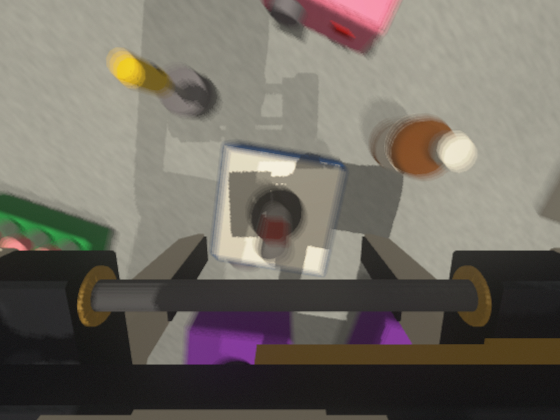

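View pics/w1c.png

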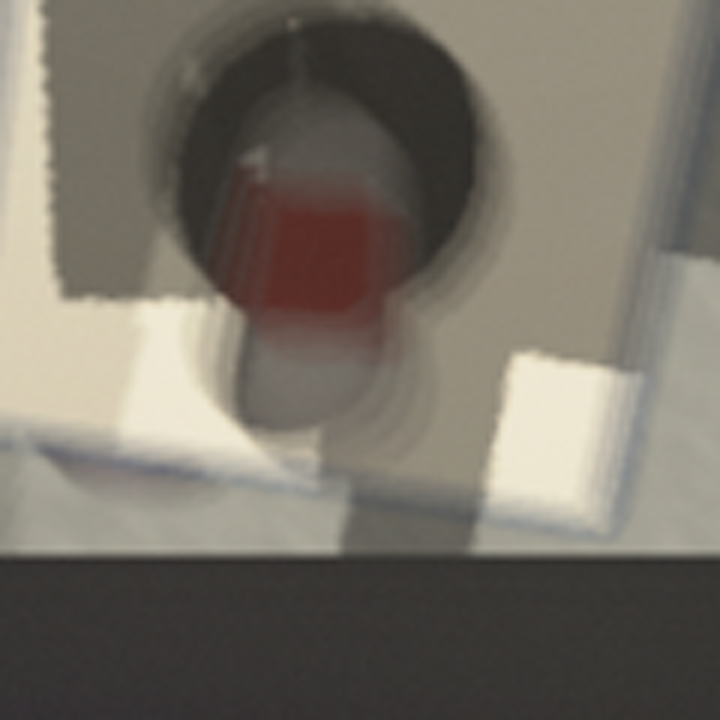

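The red flat shows around (273,229), facing the camera, but the picture is blurred by motion. I'll retake it.

```bash
python3 - <<'E'
from h import *
import pickle
for i in range(3): robot.read_camera("top")
c=robot.read_camera("wrist");pickle.dump(c,open("w1.pkl","wb"));cv2.imwrite("pics/w2.png",c["pixels"])
print(c["T"][:3,3],robot.read_state()["tool_pos"])
crop(c["pixels"],282,230,60,60,6,"w2c.png")
E
```

```text
[0.63928734 0.13172204 0.38346419] [0.57509446 0.11165717 0.40433479]
```

View pics/w2c.png

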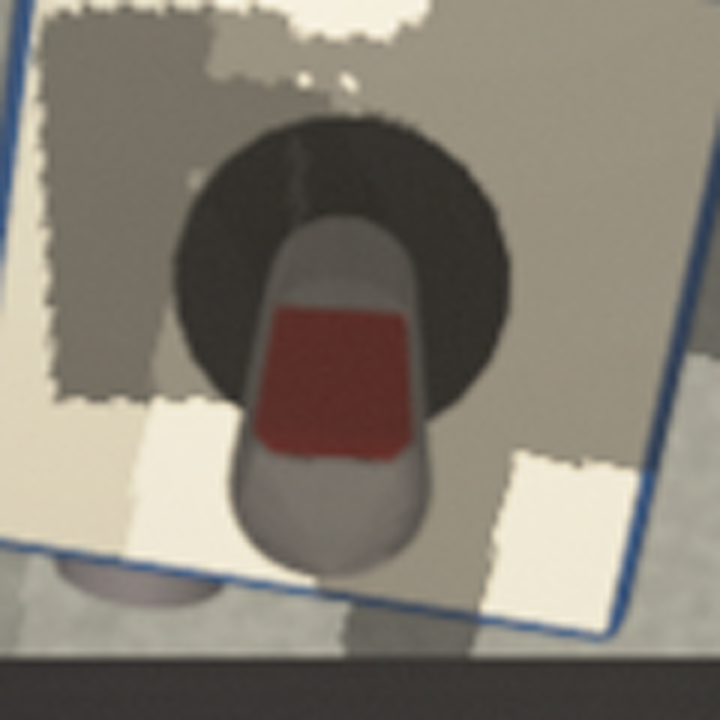

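View pics/w2.png

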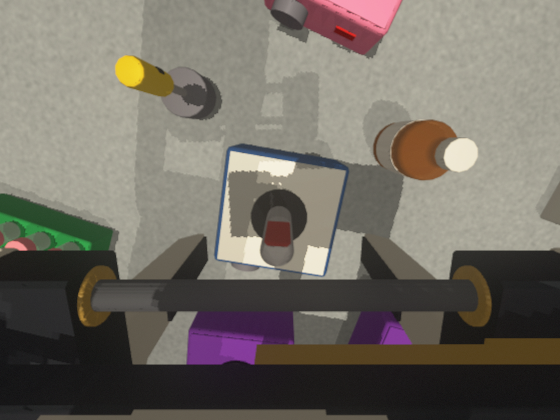

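```bash
python3 - <<'E'
from h import *
import pickle
c=pickle.load(open("w1.pkl","rb"));C=pickle.load(open("C.pkl","rb"));im=c["pixels"];T=C["top"];S=C["side"]
P=lambda x,y:(222+x/6,170+y/6)
for n,a,b,z in(("up",(272,307),(408,314),.175),("lo",(257,443),(413,443),.125)):
    A=onz(c,*P(*a),z);B=onz(c,*P(*b),z);d=(B-A)[:2];nrm=np.array([-d[1],d[0]]);
    print(n,A.round(4),B.round(4),"w",np.linalg.norm(d).round(4),"normal deg",np.degrees(np.arctan2(*nrm[::-1])))
print("boss",onz(c,*P(343,272),.086))
# shaft sides near the top end, lower bulge: leftmost 230, rightmost 432 at y~490
print("shafttop",onz(c,*P(331,485),.178), "bottom edge",onz(c,*P(331,577),.1755))
print("tri top", tri([ray(c,*P(331,485)),ray(T,256,220.5),ray(S,270,168)]))
h=cv2.cvtColor(im,cv2.COLOR_BGR2HSV);H,Sa,V=cv2.split(h)
for n,m in(("yellow",(H>20)&(H<35)&(Sa>150)&(V>100)),("cap",(im.min(2)>190))): print(n,blobs(m,60))
# driver top cap circle & bottle
print("drv tri handle top",tri([ray(c,130,71),ray(T,204.5,184.8)]),onz(c,130,71,.158),onz(T,204.5,184.8,.158))
print("pot",onz(c,189,93,.055),onz(c,189,93,.06))
print("bottle cap",onz(c,459,154,.145),onz(T,302.5,182,.145))
E
```

```text
up [0.5742 0.126  0.175 ] [0.5779 0.1096 0.175 ] w 0.0168 normal deg 12.732279273306476
lo [0.5366 0.1212 0.125 ] [0.5432 0.0977 0.125 ] w 0.0244 normal deg 15.813571241096545
boss [0.55605585 0.1133113  0.086     ]
shafttop [0.554742   0.11301482 0.178     ] bottom edge [0.54151606 0.10940704 0.1755    ]
tri top (array([0.55557692, 0.111506  , 0.17813377]), [1.7, 1.7, 0.1])
yellow [([142.7, 76.2], [116, 56, 57, 40, 1479])]
cap [([460.5, 154.5], [444, 139, 33, 33, 835]), ([259.8, 164.1], [229, 152, 66, 24, 966]), ([252.9, 251.8], [243, 237, 29, 30, 465]), ([315.0, 260.1], [303, 246, 25, 29, 527])]
drv tri handle top (array([0.64898098, 0.24430607, 0.16468755]), [0.4, 0.4]) [0.64972717 0.24786812 0.158     ] [0.64928708 0.24540711 0.158     ]
pot [0.65011134 0.23823154 0.055     ] [0.64994658 0.23661021 0.06      ]
bottle cap [ 0.66090765 -0.00775319  0.145     ] [ 0.65922251 -0.01014906  0.145     ]
```

```bash
python3 - <<'E'
from h import *
import pickle
c=pickle.load(open("w1.pkl","rb"))
P=lambda x,y:(222+x/6,170+y/6)
for n,a,b,z in(("lo",(272,307),(408,314),.125),("hi",(257,443),(413,443),.175)):
    A=onz(c,*P(*a),z);B=onz(c,*P(*b),z);d=(B-A)[:2];nrm=np.array([-d[1],d[0]]);
    t=np.arctan2(*nrm[::-1]);m=(A+B)/2
    print(n,m.round(4),"w",np.linalg.norm(d).round(4),"normal deg",np.degrees(t),"axis",m[:2]-.008*np.array([np.cos(t),np.sin(t)]))
p=np.array([.5555,.1125]);d=np.array([.650,.245])-p;print(np.degrees(np.arctan2(d[1],d[0])),np.linalg.norm(d))
E
```

```text
lo [0.5609 0.1145 0.125 ] w 0.0209 normal deg 12.732279273306608 axis [0.55313685 0.11275188]
hi [0.5591 0.1138 0.175 ] w 0.0196 normal deg 15.813571241096634 axis [0.55141753 0.11159274]
54.50324775786054 0.16274673575835555
```

>>> arm_command --motion '[{"slide": [0, 0, 0], "turn": [0, 0, -0.25]}, {"slide": [0, 0, 0], "turn": [0, 0, -0.25]}, {"slide": [0, 0, 0], "turn": [0, 0, -0.25]}, {"slide": [0, 0, 0], "turn": [0, 0, -0.25]}, {"slide": [0, 0, 0], "turn": [0, 0, -0.25]}]'

```text
t: 2.63
tool_pos: [0.5748, 0.1099, 0.4054]
orientation: [-2.968, 1.03, -0.001]
force: [0.7, 0.2, 0.5]
opening: 0.093
```

>>> arm_command --motion '[{"slide": [0, 0, 0], "turn": [0, 0, -0.25]}, {"slide": [0, 0, 0], "turn": [0, 0, -0.25]}, {"slide": [0, 0, 0], "turn": [0, 0, -0.25]}, {"slide": [0, 0, 0], "turn": [0, 0, -0.25]}, {"slide": [0, 0, 0], "turn": [0, 0, -0.25]}]'

```text
t: 3.05
tool_pos: [0.5748, 0.1099, 0.4054]
orientation: [3.141, -0.068, 0.001]
force: [-0.4, 0.6, 1.3]
opening: 0.0929
```

>>> arm_command --motion '[{"slide": [0, 0, 0], "turn": [0, 0, -0.25]}, {"slide": [0, 0, 0], "turn": [0, 0, -0.25]}, {"slide": [0, 0, 0], "turn": [0, 0, -0.07]}, {"slide": [0, 0, 0], "turn": [0, 0, 0]}, {"slide": [0, 0, 0], "turn": [0, 0, 0]}]'

```text
t: 3.47
tool_pos: [0.5749, 0.1104, 0.4053]
orientation: [3.12, 0.367, 0.001]
force: [0.1, 0.4, -0.6]
opening: 0.0934
```

```bash
cat >> h.py <<'E'
from scipy.spatial.transform import Rotation as R
def go(p,yaw=None,tcp=None):
    s=robot.read_state();M=R.from_rotvec(s["orientation"]).as_matrix();y=np.degrees(np.arctan2(M[1,0],M[0,0]))
    print("t",s["t"],"pos",s["tool_pos"].round(4),"yaw",y.round(2),"tilt",np.degrees(np.arccos(-M[2,2])).round(2),"f",s["force"].round(1),"wt",s["wrist_torque"].round(2),"op",round(s["opening"],4),"q6",s["q"][5].round(2))
    d=M.T@(np.array(p)-s["tool_pos"]);print("delta tool mm",(d*1000).round(1),"share total",(d/.4).round(4))
    if yaw is not None: print("turn share total",round(-np.radians((yaw-y+180)%360-180)/.5,4))
E
python3 -c "
from h import *
go((.554,.112,.40),13.5)
c=robot.read_camera('wrist');cv2.imwrite('pics/w3.png',c['pixels'])"
```

```text
t 3.4667 pos [0.5749 0.1104 0.4053] yaw 13.43 tilt 0.05 f [ 0.1  0.4 -0.6] wt [-0.07 -0.05 -0.01] op 0.0934 q6 -0.13
delta tool mm [-20.   -6.4   5.3] share total [-0.05   -0.0161  0.0132]
turn share total -0.0023
```

View pics/w3.png

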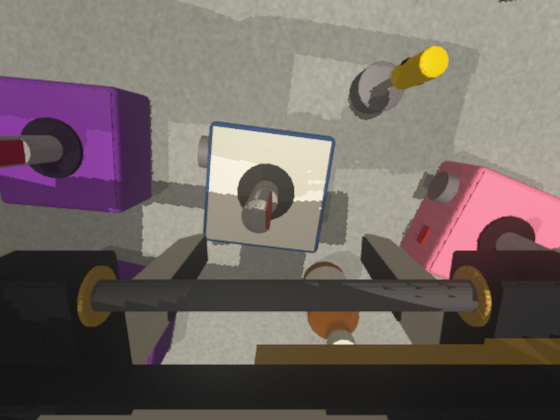

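```bash
python3 - <<'E'
from h import *
import pickle
for i in range(2): robot.read_camera("top")
c=robot.read_camera("wrist");pickle.dump(c,open("w3.pkl","wb"))
a=pickle.load(open("w1.pkl","rb"))["pixels"][225:275,245:310];b=c["pixels"][180:240,230:300]
f=lambda i:cv2.resize(i,None,fx=5.5,fy=5.5,interpolation=2)
a=f(a);b=f(b);o=np.zeros((340,760,3),np.uint8);o[:a.shape[0],:a.shape[1]]=a;o[:b.shape[0],370:370+b.shape[1]]=b;cv2.imwrite("pics/w3c.png",o)
E
```

```text
(no output)
```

View pics/w3c.png

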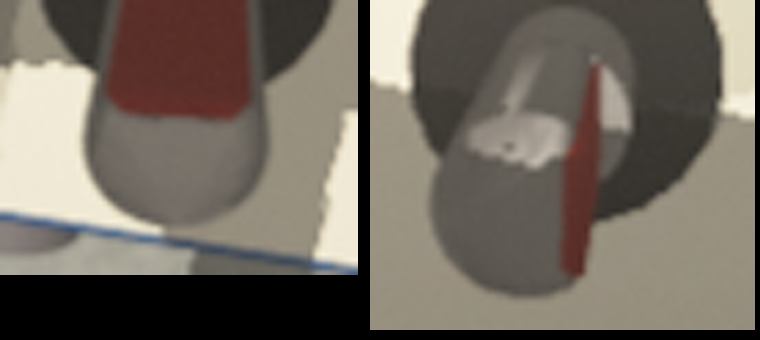

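```bash
python3 - <<'E'
from h import *
import pickle
a=pickle.load(open("w1.pkl","rb"));c=pickle.load(open("w3.pkl","rb"))
print(onz(a,277,249.5,.175),onz(c,257.8,217.8,.175),tri([ray(a,277,249.5),ray(c,257.8,217.8)]))
print("boss",onz(c,230+196/5.5,180+80/5.5,.086))
print("drv",tri([ray(a,130,71),ray(c,435,62)]),onz(c,435,62,.16),onz(a,130,71,.16))
print("pot",onz(c,374,86,.06))
# red edge in c : bottom (575,275) z175 ; top (597,65) z125
A=onz(c,230+(575-370)/5.5,180+275/5.5,.175);print(A)
go((.5545,.1125,.3195))
E
```

```text
[0.55452026 0.11315368 0.175     ] [0.55372801 0.11321073 0.175     ] (array([0.55377187, 0.11286938, 0.1733939 ]), [0.2, 0.2])
boss [0.55437661 0.11236968 0.086     ]
drv (array([0.65006998, 0.24841625, 0.1585293 ]), [0.8, 0.8]) [0.6499625  0.24870193 0.16      ] [0.64963456 0.24683783 0.16      ]
pot [0.63770573 0.24431774 0.06      ]
[0.56266289 0.10555567 0.175     ]
t 3.6667 pos [0.5751 0.1113 0.4049] yaw 13.54 tilt 0.01 f [ 0.8 -1.  -0.1] wt [ 0.03 -0.13 -0.01] op 0.0933 q6 -0.13
delta tool mm [-19.8  -6.   85.4] share total [-0.0495 -0.0151  0.2135]
```

>>> arm_command --motion '[{"slide": [-0.05, -0.0165, 0], "turn": [0, 0, 0]}, {"slide": [0, 0, 0], "turn": [0, 0, 0]}, {"slide": [0, 0, 0.07], "turn": [0, 0, 0]}, {"slide": [0, 0, 0.07], "turn": [0, 0, 0]}, {"slide": [0, 0, 0.07], "turn": [0, 0, 0]}]'

```text
t: 4.08
tool_pos: [0.5547, 0.1134, 0.3207]
orientation: [3.119, 0.372, 0.004]
force: [0.9, 0.2, 0.5]
opening: 0.0929
```

>>> arm_command --motion '[{"slide": [0, 0, 0.0035], "turn": [0, 0, 0]}, {"slide": [0, 0, 0], "turn": [0, 0, 0]}, {"slide": [0, 0, 0], "turn": [0, 0, 0]}, {"slide": [0, 0, 0], "turn": [0, 0, 0]}, {"slide": [0, 0, 0], "turn": [0, 0, 0]}]' --gripper 0 --grip_force 15

```text
t: 4.5
tool_pos: [0.5552, 0.1135, 0.3218]
orientation: [3.119, 0.373, 0.006]
force: [-0.3, 0.1, 0.2]
opening: 0.0642
```

>>> arm_command --motion '[{"slide": [0, 0, 0], "turn": [0, 0, 0]}, {"slide": [0, 0, 0], "turn": [0, 0, 0]}, {"slide": [0, 0, 0], "turn": [0, 0, 0]}, {"slide": [0, 0, 0], "turn": [0, 0, 0]}, {"slide": [0, 0, 0], "turn": [0, 0, 0]}]'

```text
t: 4.92
tool_pos: [0.5542, 0.1134, 0.3194]
orientation: [-3.119, -0.373, -0.0]
force: [2.3, 0.5, 0.4]
opening: 0.0307
```

```bash
python3 -c "
from h import *
go((.554,.113,.3195),54.4)"
```

```text
t 4.9167 pos [0.5542 0.1134 0.3194] yaw 13.64 tilt 0.0 f [2.3 0.5 0.4] wt [-0.04 -0.11 -0.03] op 0.0307 q6 -0.13
delta tool mm [-0.3  0.3 -0.1] share total [-0.0008  0.0008 -0.0003]
turn share total -1.4229
```

>>> arm_command --motion '[{"slide": [0, 0, 0], "turn": [0, 0, 0]}, {"slide": [0, 0, 0], "turn": [0, 0, 0]}, {"slide": [0, 0, 0], "turn": [0, 0, 0]}, {"slide": [0, 0, 0], "turn": [0, 0, 0]}, {"slide": [0, 0, 0], "turn": [0, 0, 0]}]'

```text
t: 5.33
tool_pos: [0.5532, 0.1131, 0.3191]
orientation: [3.119, 0.373, -0.006]
force: [-9.3, -1.5, 6.4]
opening: 0.0208
```

```bash
python3 -c "
from h import *
go((.554,.113,.3195),54.4)"
```

```text
t 5.3333 pos [0.5532 0.1131 0.3191] yaw 13.63 tilt 0.24 f [-9.3 -1.5  6.4] wt [-0.4   1.47 -0.05] op 0.0208 q6 -0.13
delta tool mm [ 0.7  0.3 -0.4] share total [ 0.0019  0.0008 -0.0009]
turn share total -1.423
```

>>> arm_command --motion '[{"slide": [-0.004, 0, 0], "turn": [0, 0, 0]}, {"slide": [0, 0, 0], "turn": [0, 0, 0]}, {"slide": [0, 0, 0], "turn": [0, 0, 0]}, {"slide": [0, 0.0008, 0], "turn": [0, 0, -0.2]}, {"slide": [0, 0.0008, 0], "turn": [0, 0, -0.2]}]'

```text
t: 5.75
tool_pos: [0.5527, 0.1125, 0.3192]
orientation: [-3.065, -0.689, 0.001]
force: [-2.7, 0.3, 0.9]
opening: 0.0208
```

>>> arm_command --motion '[{"slide": [0, 0.0008, 0], "turn": [0, 0, -0.2]}, {"slide": [0, 0.0008, 0], "turn": [0, 0, -0.2]}, {"slide": [0, 0.0008, 0], "turn": [0, 0, -0.2]}, {"slide": [0, 0.0008, 0], "turn": [0, 0, -0.2]}, {"slide": [0, 0.0008, 0], "turn": [0, 0, -0.22]}]'

```text
t: 6.17
tool_pos: [0.5534, 0.1113, 0.3192]
orientation: [-2.791, -1.44, 0.002]
force: [-5.4, 0.3, 2.2]
opening: 0.0208
```

>>> arm_command --motion '[{"slide": [0, 0, 0], "turn": [0, 0, 0]}, {"slide": [0, 0, 0], "turn": [0, 0, 0]}, {"slide": [0, 0, 0], "turn": [0, 0, 0]}, {"slide": [0, 0, 0], "turn": [0, 0, 0]}, {"slide": [0, 0, 0], "turn": [0, 0, 0]}]'

```text
t: 6.58
tool_pos: [0.5534, 0.1113, 0.3192]
orientation: [-2.795, -1.432, 0.002]
force: [-5.8, 0.0, 3.0]
opening: 0.0209
```

```bash
python3 -c "
from h import *
go((.554,.113,.3195),54.4)
c=robot.read_camera('wrist');cv2.imwrite('pics/w4.png',c['pixels'])"
```

```text
t 6.5833 pos [0.5534 0.1113 0.3192] yaw 54.25 tilt 0.09 f [-5.8  0.   3. ] wt [-0.01  0.7   0.05] op 0.0209 q6 -0.84
delta tool mm [ 1.8 -0.6 -0.3] share total [ 0.0044 -0.0014 -0.0007]
turn share total -0.0053
```

View pics/w4.png

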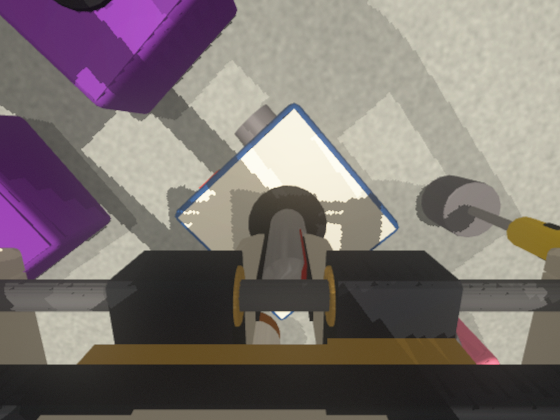

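>>> arm_command --motion '[{"slide": [0, 0, 0], "turn": [0, 0, 0]}, {"slide": [0, 0, 0], "turn": [0, 0, 0]}, {"slide": [0, 0, 0], "turn": [0, 0, 0]}, {"slide": [0, 0, 0], "turn": [0, 0, 0]}, {"slide": [0, 0, 0], "turn": [0, 0, 0]}]' --gripper 100

```text
t: 7.05
tool_pos: [0.5539, 0.1111, 0.3194]
orientation: [2.795, 1.433, 0.0]
force: [0.8, -0.0, 0.6]
opening: 0.0495
```

>>> arm_command --motion '[{"slide": [0, 0, -0.05], "turn": [0, 0, 0]}, {"slide": [0, 0, -0.07], "turn": [0, 0, 0]}, {"slide": [0, 0, -0.07], "turn": [0, 0, 0]}, {"slide": [0, 0, -0.04], "turn": [0, 0, 0]}, {"slide": [0, 0, 0], "turn": [0, 0, 0]}]'

```text
t: 7.47
tool_pos: [0.5549, 0.1112, 0.4166]
orientation: [2.793, 1.432, 0.012]
force: [0.0, 0.3, 0.0]
opening: 0.0827
```

```bash
python3 -c "
from h import *
go((.46,-.28,.40),-116)
c=robot.read_camera('side');cv2.imwrite('pics/s5.png',c['pixels'])"
```

```text
t 7.4667 pos [0.5549 0.1112 0.4166] yaw 54.31 tilt 0.46 f [0.  0.3 0. ] wt [-0.01 -0.18  0.04] op 0.0827 q6 -0.84
delta tool mm [-373.2  151.1   15.5] share total [-0.933   0.3778  0.0387]
turn share total 5.9449
```

```bash
python3 -c "
from h import *
go((.512,-.307,.40),-116)"
```

```text
t 7.5167 pos [0.5545 0.1112 0.4139] yaw 54.31 tilt 0.28 f [-0.8 -1.2 -0.2] wt [ 0.01 -0.14 -0.01] op 0.087 q6 -0.84
delta tool mm [-364.5  209.4   13.5] share total [-0.9112  0.5236  0.0336]
turn share total 5.9449
```

View pics/s5.png

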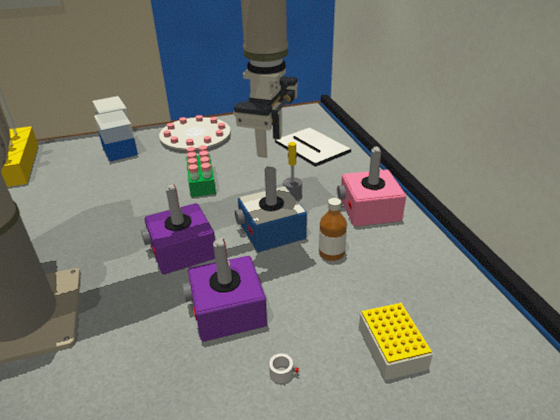

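>>> arm_command --motion '[{"slide": [-0.083, 0.0476, 0], "turn": [0, 0, 0]}, {"slide": [-0.083, 0.0476, 0], "turn": [0, 0, 0]}, {"slide": [-0.083, 0.0476, 0], "turn": [0, 0, 0]}, {"slide": [-0.083, 0.0476, 0], "turn": [0, 0, 0]}, {"slide": [-0.083, 0.0476, 0], "turn": [0, 0, 0]}]'

```text
t: 7.93
tool_pos: [0.5335, -0.0807, 0.4092]
orientation: [-2.793, -1.434, 0.003]
force: [0.1, -0.5, 0.0]
opening: 0.0931
```

>>> arm_command --motion '[{"slide": [-0.083, 0.0476, 0], "turn": [0, 0, 0]}, {"slide": [-0.083, 0.0476, 0], "turn": [0, 0, 0]}, {"slide": [-0.083, 0.0476, 0], "turn": [0, 0, 0]}, {"slide": [-0.083, 0.0476, 0], "turn": [0, 0, 0]}, {"slide": [-0.083, 0.0476, 0], "turn": [0, 0, 0]}]'

```text
t: 8.35
tool_pos: [0.5139, -0.2713, 0.4091]
orientation: [-2.793, -1.433, 0.002]
force: [1.0, -0.1, -1.0]
opening: 0.0927
```

>>> arm_command --motion '[{"slide": [-0.083, 0.0476, 0], "turn": [0, 0, 0]}, {"slide": [0, 0, 0], "turn": [0, 0, 0.22]}, {"slide": [0, 0, 0], "turn": [0, 0, 0.25]}, {"slide": [0, 0, 0], "turn": [0, 0, 0.25]}, {"slide": [0, 0, 0], "turn": [0, 0, 0.25]}]'

```text
t: 8.77
tool_pos: [0.5104, -0.308, 0.4088]
orientation: [-3.058, -0.709, 0.003]
force: [0.4, 0.4, -0.2]
opening: 0.0929
```

>>> arm_command --motion '[{"slide": [0, 0, 0], "turn": [0, 0, 0.25]}, {"slide": [0, 0, 0], "turn": [0, 0, 0.25]}, {"slide": [0, 0, 0], "turn": [0, 0, 0.25]}, {"slide": [0, 0, 0], "turn": [0, 0, 0.25]}, {"slide": [0, 0, 0], "turn": [0, 0, 0.25]}]'

```text
t: 9.18
tool_pos: [0.5106, -0.3075, 0.409]
orientation: [-3.129, 0.264, 0.004]
force: [0.1, 0.2, 0.7]
opening: 0.0931
```

>>> arm_command --motion '[{"slide": [0, 0, 0], "turn": [0, 0, 0.25]}, {"slide": [0, 0, 0], "turn": [0, 0, 0.25]}, {"slide": [0, 0, 0], "turn": [0, 0, 0.25]}, {"slide": [0, 0, 0], "turn": [0, 0, 0.25]}, {"slide": [0, 0, 0], "turn": [0, 0, 0.25]}]'

```text
t: 9.6
tool_pos: [0.5106, -0.3075, 0.4089]
orientation: [-2.897, 1.213, 0.005]
force: [0.3, 0.2, 0.8]
opening: 0.093
```

>>> arm_command --motion '[{"slide": [0, 0, 0], "turn": [0, 0, 0.25]}, {"slide": [0, 0, 0], "turn": [0, 0, 0.25]}, {"slide": [0, 0, 0], "turn": [0, 0, 0.25]}, {"slide": [0, 0, 0], "turn": [0, 0, 0.25]}, {"slide": [0, 0, 0], "turn": [0, 0, 0.25]}]'

```text
t: 10.02
tool_pos: [0.5106, -0.3075, 0.4089]
orientation: [2.384, -2.046, -0.005]
force: [0.1, -0.3, 0.3]
opening: 0.0928
```

>>> arm_command --motion '[{"slide": [0, 0, 0], "turn": [0, 0, 0.25]}, {"slide": [0, 0, 0], "turn": [0, 0, 0.25]}, {"slide": [0, 0, 0], "turn": [0, 0, 0.25]}, {"slide": [0, 0, 0], "turn": [0, 0, 0.25]}, {"slide": [0, 0, 0], "turn": [0, 0, 0.25]}]'

```text
t: 10.43
tool_pos: [0.5106, -0.3075, 0.4089]
orientation: [1.639, -2.679, -0.004]
force: [0.0, -0.3, 0.2]
opening: 0.0929
```

```bash
python3 - <<'E'
from h import *
import pickle
for i in range(3): t=robot.read_camera('top')
go((.46,-.28,.40),-116)
c=robot.read_camera('wrist');cv2.imwrite('pics/w6.png',c['pixels']);pickle.dump(c,open("w6.pkl","wb"));print(proj(c,(.458,-.282,.028)))
pickle.dump(t,open("t6.pkl","wb"));cv2.imwrite('pics/t6.png',t['pixels'])
E
```

```text
t 10.5833 pos [ 0.5107 -0.3075  0.4095] yaw -116.53 tilt 0.15 f [ 0.5  0.3 -0.4] wt [ 0.06 -0.03 -0.  ] op 0.093 q6 1.41
delta tool mm [-2.  57.6  9.6] share total [-0.0049  0.144   0.024 ]
turn share total -0.0185
[284.53171108 231.12963407]
```

View pics/w6.png

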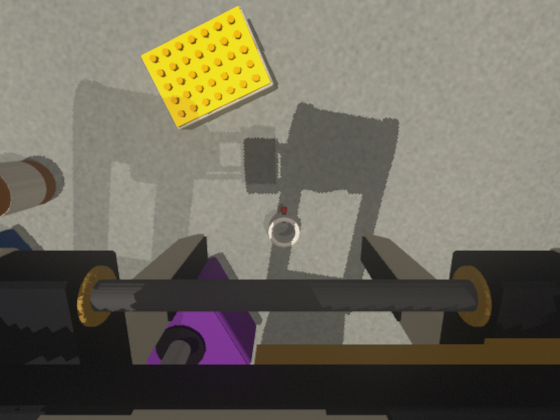

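```bash
python3 - <<'E'
from h import *
import pickle
c=pickle.load(open("w6.pkl","rb"));t=pickle.load(open("t6.pkl","rb"))
crop(c["pixels"],285,228,35,35,9,"w6c.png")
h=cv2.cvtColor(t["pixels"],cv2.COLOR_BGR2HSV);H,S,V=cv2.split(h)
m=((H>135)&(H<160)&(S>100)).astype(np.uint8)
cs,_=cv2.findContours(m,0,2)
for k in cs:
    if cv2.contourArea(k)>500:
        r=cv2.minAreaRect(k);print("purple",r,[onz(t,*p,.08)[:2].round(3) for p in cv2.boxPoints(r)])
print("purple shaft top approx",onz(t,341,281,.18))
E
```

```text
purple ((258.8799743652344, 300.6600341796875), (49.073211669921875, 46.527626037597656), 81.8698959350586) [array([0.395, 0.18 ]), array([0.414, 0.053]), array([0.28 , 0.033]), array([0.262, 0.16 ])]
purple ((336.5, 278.0), (48.0, 47.0), 90.0) [array([ 0.467, -0.043]), array([ 0.467, -0.174]), array([ 0.334, -0.173]), array([ 0.334, -0.043])]
purple shaft top approx [ 0.40371784 -0.10609535  0.18      ]
```

View pics/w6c.png

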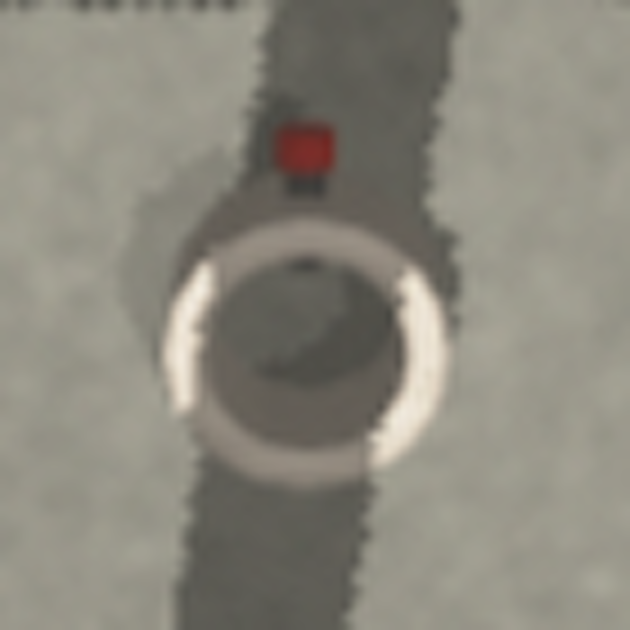

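View pics/t6.png

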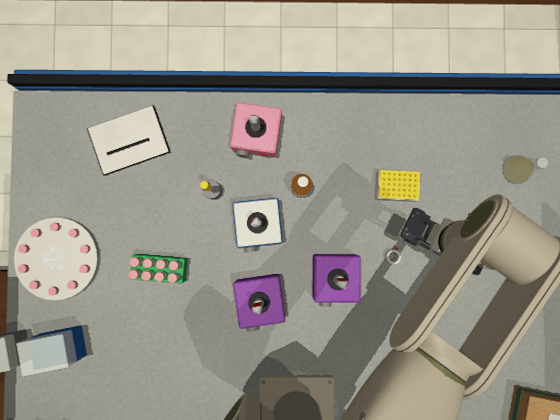

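```bash
python3 - <<'E'
from h import *
import pickle
c=pickle.load(open("w6.pkl","rb"));C=pickle.load(open("C.pkl","rb"));T,S=C["top"],C["side"]
r=(283.9,232.1);k=(284.1,209.4)
A=onz(c,*r,.028);B=onz(c,*k,.014);print(A,B,onz(T,393.6,256.9,.028),onz(S,281.5,361,.028),onz(T,396,247.8,.014))
print("h",tri([ray(c,*r),ray(T,393.6,256.9)]),tri([ray(c,*r),ray(T,393.6,256.9),ray(S,281,358.5)]),tri([ray(c,*k),ray(T,396,247.8),ray(S,296.3,369.5)]))
d=(B-A)[:2];print(np.degrees(np.arctan2(d[1],d[0])),np.linalg.norm(d))
E
```

```text
[ 0.4571794  -0.28067653  0.028     ] [ 0.48095312 -0.29284127  0.014     ] [ 0.45595831 -0.28148721  0.028     ] [ 0.46113805 -0.2782611   0.028     ] [ 0.48182218 -0.29256748  0.014     ]
h (array([ 0.45658392, -0.28104329,  0.02817257]), [0.7, 0.7]) (array([ 0.45868384, -0.28027549,  0.03636791]), [2.0, 2.5, 1.6]) (array([ 0.48200369, -0.29283202,  0.01499345]), [0.8, 0.5, 1.0])
-27.098314811350416 0.026705251113730746
```

>>> arm_command --motion '[{"slide": [0.002, 0.075, 0], "turn": [0, 0, 0.02]}, {"slide": [0, 0.0746, 0], "turn": [0, 0, 0]}, {"slide": [0, 0, 0.08], "turn": [0, 0, 0]}, {"slide": [0, 0, 0.08], "turn": [0, 0, 0]}, {"slide": [0, 0, 0.08], "turn": [0, 0, 0]}]'

```text
t: 11.05
tool_pos: [0.457, -0.2811, 0.3149]
orientation: [-1.64, 2.678, -0.004]
force: [-0.1, 0.1, -0.3]
opening: 0.0929
```

>>> arm_command --motion '[{"slide": [0, 0, 0.07], "turn": [0, 0, 0]}, {"slide": [0, 0, 0.05], "turn": [0, 0, 0]}, {"slide": [0, 0, 0], "turn": [0, 0, 0]}, {"slide": [0, 0, 0], "turn": [0, 0, 0]}, {"slide": [0, 0, 0], "turn": [0, 0, 0]}]'

```text
t: 11.47
tool_pos: [0.4577, -0.2816, 0.2687]
orientation: [-1.637, 2.681, -0.002]
force: [0.0, -0.3, 0.8]
opening: 0.0927
```

```bash
python3 - <<'E'
from h import *
go((.457,-.281,.191),-117.1)
c=robot.read_camera('wrist');cv2.imwrite('pics/w7.png',c['pixels'])
E
```

```text
t 11.4667 pos [ 0.4577 -0.2816  0.2687] yaw -117.19 tilt 0.09 f [ 0.  -0.3  0.8] wt [0.06 0.02 0.01] op 0.0927 q6 1.4
delta tool mm [-0.2  1.  77.7] share total [-0.0005  0.0025  0.1942]
turn share total -0.003
```

View pics/w7.png

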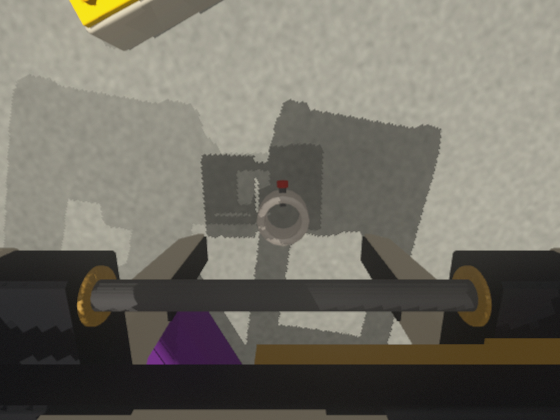

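The collar rim is centred near (283,218), with the screw straight up at (282,185). That is aligned, so I descend and grip.

>>> arm_command --motion '[{"slide": [0, 0.002, 0.07], "turn": [0, 0, 0]}, {"slide": [0, 0, 0.06], "turn": [0, 0, 0]}, {"slide": [0, 0, 0.04], "turn": [0, 0, 0]}, {"slide": [0, 0, 0.024], "turn": [0, 0, 0]}, {"slide": [0, 0, 0], "turn": [0, 0, 0]}]'

```text
t: 11.93
tool_pos: [0.4563, -0.2807, 0.189]
orientation: [1.635, -2.682, -0.002]
force: [0.0, 0.8, -0.1]
opening: 0.0931
```

>>> arm_command --motion '[{"slide": [0, 0, 0], "turn": [0, 0, 0]}, {"slide": [0, 0, 0], "turn": [0, 0, 0]}, {"slide": [0, 0, 0], "turn": [0, 0, 0]}, {"slide": [0, 0, 0], "turn": [0, 0, 0]}, {"slide": [0, 0, 0], "turn": [0, 0, 0]}]' --gripper 0 --grip_force 20

```text
t: 12.35
tool_pos: [0.4569, -0.2811, 0.1907]
orientation: [-1.635, 2.682, -0.002]
force: [0.1, 0.1, -0.2]
opening: 0.0641
```

>>> arm_command --motion '[{"slide": [0, 0, 0], "turn": [0, 0, 0]}, {"slide": [0, 0, 0], "turn": [0, 0, 0]}, {"slide": [0, 0, 0], "turn": [0, 0, 0]}, {"slide": [0, 0, 0], "turn": [0, 0, 0]}, {"slide": [0, 0, 0], "turn": [0, 0, 0]}]'

```text
t: 12.77
tool_pos: [0.4565, -0.2808, 0.1898]
orientation: [-1.635, 2.683, 0.0]
force: [-0.1, -0.4, 1.4]
opening: 0.0422
```

```bash
python3 - <<'E'
from h import *
go((.457,-.281,.191),-117.1)
c=robot.read_camera('wrist');cv2.imwrite('pics/w8.png',c['pixels'])
E
```

```text
t 12.7667 pos [ 0.4565 -0.2808  0.1898] yaw -117.28 tilt 0.0 f [-0.1 -0.4  1.4] wt [0.17 0.06 0.  ] op 0.0422 q6 1.4
delta tool mm [-0.1 -0.5 -1.2] share total [-0.0002 -0.0012 -0.003 ]
turn share total -0.0064
```

View pics/w8.png

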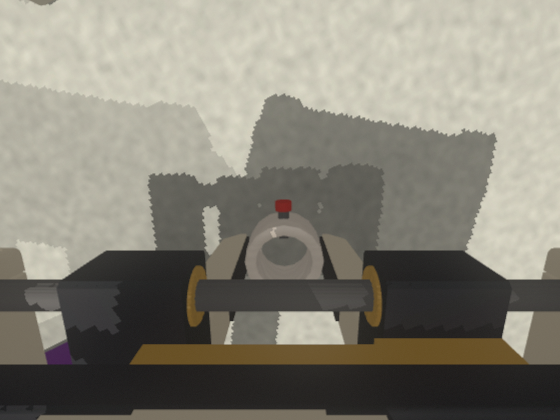

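>>> arm_command --motion '[{"slide": [0, 0, 0], "turn": [0, 0, 0]}, {"slide": [0, 0, -0.03], "turn": [0, 0, 0]}, {"slide": [0, 0, -0.07], "turn": [0, 0, 0]}, {"slide": [0, 0, -0.09], "turn": [0, 0, 0]}, {"slide": [0, 0, -0.09], "turn": [0, 0, 0]}]' --grip_force 30

```text
t: 13.23
tool_pos: [0.4559, -0.2804, 0.3027]
orientation: [1.634, -2.682, -0.003]
force: [0.9, -1.2, -0.2]
opening: 0.0416
```

>>> arm_command --motion '[{"slide": [0, 0, -0.09], "turn": [0, 0, 0]}, {"slide": [0, 0, -0.09], "turn": [0, 0, 0]}, {"slide": [0, 0, -0.07], "turn": [0, 0, 0]}, {"slide": [0, 0, -0.045], "turn": [0, 0, 0]}, {"slide": [0, 0, 0], "turn": [0, 0, 0]}]'

```text
t: 13.65
tool_pos: [0.4571, -0.2813, 0.4263]
orientation: [-1.633, 2.68, -0.013]
force: [0.2, -0.5, 0.1]
opening: 0.0422
```

```bash
python3 - <<'E'
from h import *
import pickle
for i in range(3): robot.read_camera('top')
go((.5545,.1131,.42),-35.6)
c=robot.read_camera('wrist');cv2.imwrite('pics/w9.png',c['pixels']);pickle.dump(c,open("w9.pkl","wb"))
crop(c['pixels'],284,245,60,60,6,"w9c.png")
E
```

```text
t 13.8 pos [ 0.4563 -0.2807  0.4189] yaw -117.28 tilt 0.06 f [ 0.4  0.1 -1.8] wt [ 0.05  0.04 -0.  ] op 0.0421 q6 1.4
delta tool mm [-395.    93.2   -0.9] share total [-0.9875  0.233  -0.0022]
turn share total -2.8513
```

View pics/w9c.png

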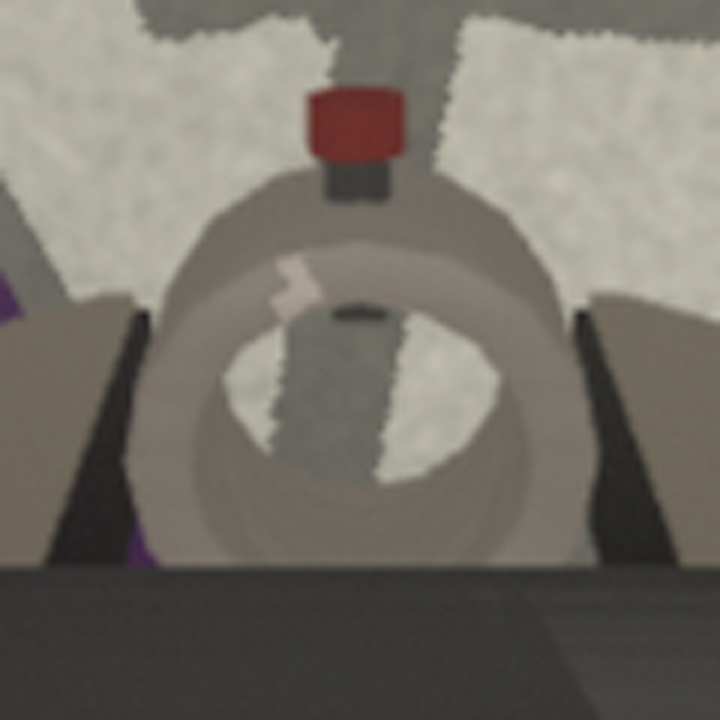

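```bash
python3 - <<'E'
from h import *
import pickle
c=pickle.load(open("w9.pkl","rb"));s=robot.read_state();M=R.from_rotvec(s["orientation"]).as_matrix();p=s["tool_pos"]
def tl(x,y,z): return (M.T@(onz(c,224+x/6,185+y/6,p[2]-z)-p)*1000).round(1)
print("far rim",tl(362,243,.1618),"left",tl(127,450,.1618),"right",tl(598,450,.1618))
print("bore far top",tl(360,283,.1618),"screw head",tl(356,118,.1758))
E
```

```text
far rim [  0.2 -21.  161.7] left [-20.2  -2.  161.8] right [ 20.8  -2.  161.8]
bore far top [ 1.000e-01 -1.740e+01  1.618e+02] screw head [ -0.3 -28.4 175.7]
```

>>> arm_command --motion '[{"slide": [-0.0898, 0.0212, 0], "turn": [0, 0, 0]}, {"slide": [-0.0898, 0.0212, 0], "turn": [0, 0, 0]}, {"slide": [-0.0898, 0.0212, 0], "turn": [0, 0, 0]}, {"slide": [-0.0898, 0.0212, 0], "turn": [0, 0, 0]}, {"slide": [-0.0898, 0.0212, 0], "turn": [0, 0, 0]}]'

```text
t: 14.27
tool_pos: [0.5007, -0.1001, 0.4174]
orientation: [1.633, -2.681, -0.004]
force: [1.2, 0.2, -0.8]
opening: 0.0418
```

>>> arm_command --motion '[{"slide": [-0.0898, 0.0212, 0], "turn": [0, 0, 0]}, {"slide": [-0.0898, 0.0212, 0], "turn": [0, 0, 0]}, {"slide": [-0.0898, 0.0212, 0], "turn": [0, 0, 0]}, {"slide": [-0.0898, 0.0212, 0], "turn": [0, 0, 0]}, {"slide": [-0.0898, 0.0212, 0], "turn": [0, 0, 0]}]'

```text
t: 14.68
tool_pos: [0.5454, 0.0791, 0.4174]
orientation: [1.633, -2.68, -0.003]
force: [0.1, 0.1, -1.1]
opening: 0.042
```

>>> arm_command --motion '[{"slide": [-0.0898, 0.0212, 0], "turn": [0, 0, 0]}, {"slide": [0, 0, 0], "turn": [0, 0, 0]}, {"slide": [0, 0, 0], "turn": [0, 0, -0.25]}, {"slide": [0, 0, 0], "turn": [0, 0, -0.25]}, {"slide": [0, 0, 0], "turn": [0, 0, -0.25]}]'

```text
t: 15.1
tool_pos: [0.5543, 0.1133, 0.4172]
orientation: [2.112, -2.321, -0.004]
force: [0.5, -0.6, 1.0]
opening: 0.0419
```

>>> arm_command --motion '[{"slide": [0, 0, 0], "turn": [0, 0, -0.25]}, {"slide": [0, 0, 0], "turn": [0, 0, -0.25]}, {"slide": [0, 0, 0], "turn": [0, 0, -0.25]}, {"slide": [0, 0, 0], "turn": [0, 0, -0.25]}, {"slide": [0, 0, 0], "turn": [0, 0, -0.25]}]'

```text
t: 15.52
tool_pos: [0.5543, 0.1128, 0.4173]
orientation: [2.723, -1.561, -0.005]
force: [0.5, -0.4, -0.4]
opening: 0.0421
```

>>> arm_command --motion '[{"slide": [0, 0, 0], "turn": [0, 0, -0.25]}, {"slide": [0, 0, 0], "turn": [0, 0, -0.25]}, {"slide": [0, 0, 0], "turn": [0, 0, -0.25]}, {"slide": [0, 0, 0], "turn": [0, 0, -0.1]}, {"slide": [0, 0, 0], "turn": [0, 0, 0]}]'

```text
t: 15.93
tool_pos: [0.5543, 0.1128, 0.4175]
orientation: [2.99, -0.957, -0.005]
force: [0.2, 0.6, -0.8]
opening: 0.042
```

```bash
python3 - <<'E'
from h import *
import pickle
for i in range(3): robot.read_camera('top')
go((.5545,.1131,.42),-35.6)
c=robot.read_camera('wrist');cv2.imwrite('pics/w10.png',c['pixels']);pickle.dump(c,open("w10.pkl","wb"))
crop(c['pixels'],284,225,60,60,6,"w10c.png")
s=robot.read_camera('side');crop(s['pixels'],280,180,90,70,4,"s10c.png")
E
```

```text
t 16.0833 pos [0.5545 0.1129 0.4185] yaw -35.77 tilt 0.12 f [ 0.6 -0.4 -0.2] wt [-0.07 -0.01 -0.04] op 0.0419 q6 0.73
delta tool mm [-0.1 -0.1 -1.5] share total [-0.0003 -0.0004 -0.0038]
turn share total -0.0061
```

View pics/w10.png

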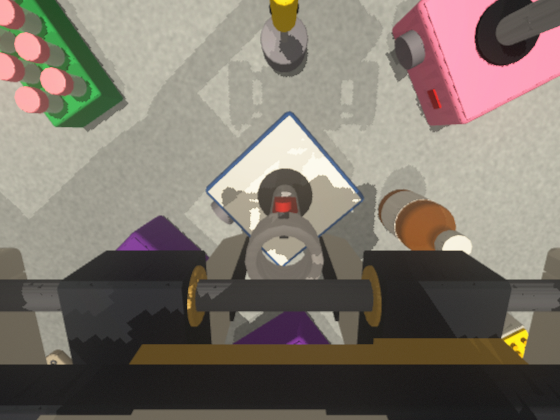

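View pics/w10c.png

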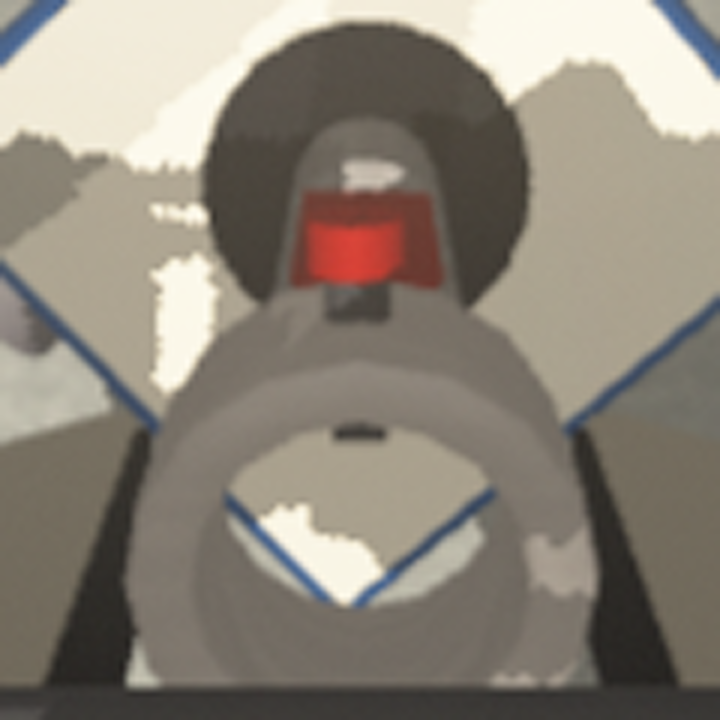

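View pics/s10c.png

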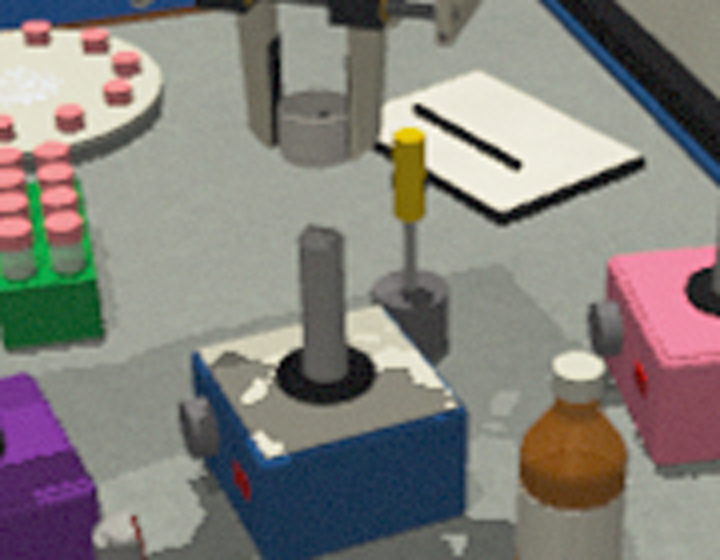

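```bash
python3 - <<'E'
from h import *
import pickle
c=pickle.load(open("w10.pkl","rb"));s=robot.read_state();M=R.from_rotvec(s["orientation"]).as_matrix();p=s["tool_pos"]
def tl(x,y,z): return (M.T@(onz(c,224+x/6,165+y/6,z)-p)*1000).round(1)
for q in((302,193),(438,193)): print("flat lower",tl(*q,.125))
print("boss",tl(205,180,.086),tl(528,180,.086),tl(366,22,.086),(tl(205,180,.086)+tl(528,180,.086))/2)
print("shaft base back",tl(367,117,.086))
print("shaft sides",tl(290,215,.115),tl(450,215,.115))
print("far rim",tl(362,361,p[2]-.1618),"screw",tl(356,250,p[2]-.1758))
E
```

```text
flat lower [-10.7  -7.5 294.1]
flat lower [ 10.8  -7.5 294.1]
boss [-29.6  -1.3 333.1] [ 28.8  -1.3 333.1] [ -0.5 -29.8 333.1] [ -0.4  -1.3 333.1]
shaft base back [-3.000e-01 -1.280e+01  3.331e+02]
shaft sides [-13.1  -1.6 304.1] [ 13.3  -1.6 304.1]
far rim [ -1.3 -22.1 161.8] screw [ -1.8 -28.1 175.8]
```

>>> arm_command --motion '[{"slide": [0, 0, 0.04], "turn": [0, 0, 0]}, {"slide": [0, 0, 0.04], "turn": [0, 0, 0]}, {"slide": [0, 0, 0.01], "turn": [0, 0, 0]}, {"slide": [0, 0, 0], "turn": [0, 0, 0]}, {"slide": [0, 0, 0], "turn": [0, 0, 0]}]'

```text
t: 16.6
tool_pos: [0.5547, 0.1131, 0.3839]
orientation: [2.991, -0.962, -0.001]
force: [0.1, 0.1, -0.4]
opening: 0.0419
```

```bash
python3 - <<'E'
from h import *
import pickle
for i in range(4): robot.read_camera('top')
c=robot.read_camera('wrist');s=robot.read_state();pickle.dump((c,s),open("w11.pkl","wb"))
go((.5545,.1131,.3375),-35.6)
crop(c['pixels'],284,225,60,60,6,"w11c.png")
for n,f in(("w9",None),("w10",None)): pass
M=R.from_rotvec(s["orientation"]).as_matrix();W=c["T"]
print(R.from_matrix(M.T@W[:3,:3]).as_rotvec(degrees=True).round(2),(M.T@(W[:3,3]-s["tool_pos"])*1000).round(1))
E
```

```text
t 16.85 pos [0.555  0.1131 0.3848] yaw -35.64 tilt 0.09 f [-0.6  0.3 -1. ] wt [-0.05 -0.08 -0.05] op 0.0419 q6 0.73
delta tool mm [-0.5  0.3 47.3] share total [-0.0012  0.0009  0.1182]
turn share total -0.0015
[-1.421e+01 -1.000e-02  0.000e+00] [ -1.2 -67.5  20.2]
```

View pics/w11c.png

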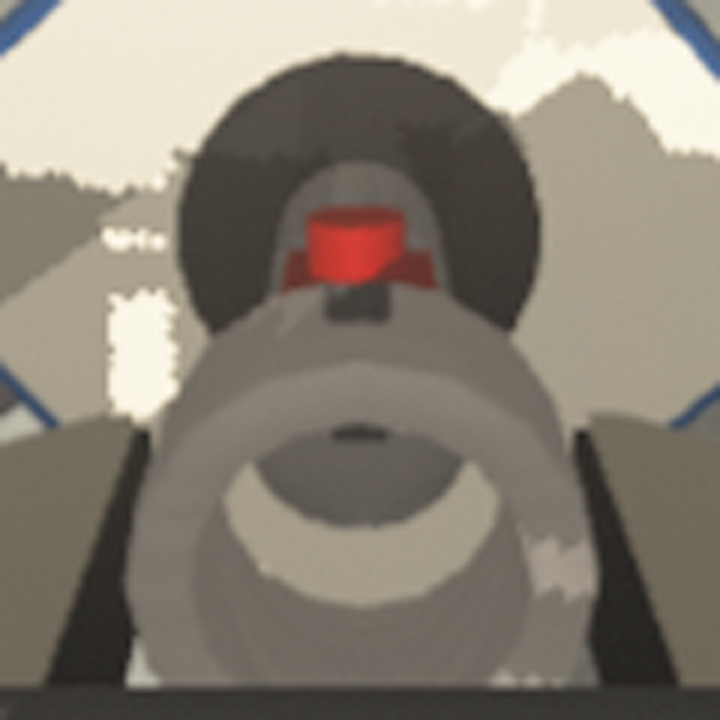

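```bash
python3 - <<'E'
from h import *
import pickle
c,s=pickle.load(open("w11.pkl","rb"));M=R.from_rotvec(s["orientation"]).as_matrix();p=s["tool_pos"]
def tl(x,y,z): return (M.T@(onz(c,224+x/6,165+y/6,z)-p)*1000).round(1)
print("boss L R back",tl(180,225,.086),tl(540,225,.086),tl(361,52,.086))
print("shaft back base",tl(362,160,.086),"sides",tl(277,235,.1),tl(446,235,.1))
print("red lower edge",tl(285,252,.125),tl(436,252,.125))
print("shaft top near edge R13@175",tl(362,527,.175),"z180",tl(362,527,.18))
print("far rim",tl(362,361,p[2]-.1618),"LR",tl(127,570,p[2]-.1618),tl(598,570,p[2]-.1618),"screw",tl(356,245,p[2]-.1758))
E
```

```text
boss L R back [-30.4  -1.4 298.7] [ 28.   -1.4 298.8] [ -1.  -29.5 298.8]
shaft back base [ -0.8 -12.1 298.8] sides [-14.   -3.1 284.8] [ 12.1  -3.1 284.8]
red lower edge [-11.7  -6.8 259.8] [  9.5  -6.7 259.8]
shaft top near edge R13@175 [ -0.9  13.3 209.8] z180 [ -0.9  11.2 204.8]
far rim [ -1.  -22.1 161.8] LR [-21.4  -3.1 161.8] [ 19.5  -3.1 161.8] screw [ -1.5 -28.7 175.8]
```

>>> arm_command --motion '[{"slide": [0, 0.0025, 0.01], "turn": [0, 0, 0]}, {"slide": [0, 0, 0.015], "turn": [0, 0, 0]}, {"slide": [0, 0, 0.015], "turn": [0, 0, 0]}, {"slide": [0, 0, 0.015], "turn": [0, 0, 0]}, {"slide": [0, 0, 0], "turn": [0, 0, 0]}]'

```text
t: 17.27
tool_pos: [0.5536, 0.1122, 0.3594]
orientation: [2.99, -0.961, -0.005]
force: [-0.6, 0.3, -0.8]
opening: 0.0416
```

```bash
python3 - <<'E'
from h import *
go((.5545,.1131,.3283),-35.6)
c=robot.read_camera('wrist')
crop(c['pixels'],284,225,60,60,6,"w12c.png")
go((.5545,.1131,.3283),-35.6)
E
```

```text
t 17.2667 pos [0.5536 0.1122 0.3594] yaw -35.64 tilt 0.18 f [-0.6  0.3 -0.8] wt [-0.03 -0.01  0.01] op 0.0416 q6 0.73
delta tool mm [ 0.3 -1.4 31.1] share total [ 0.0007 -0.0034  0.0779]
turn share total -0.0015
t 17.3167 pos [0.5537 0.1122 0.3602] yaw -35.64 tilt 0.14 f [-0.2 -0.7 -0.3] wt [-0.02 -0.07  0.03] op 0.0417 q6 0.73
delta tool mm [ 0.1 -1.2 31.9] share total [ 0.0003 -0.0031  0.0798]
turn share total -0.0014
```

View pics/w12c.png

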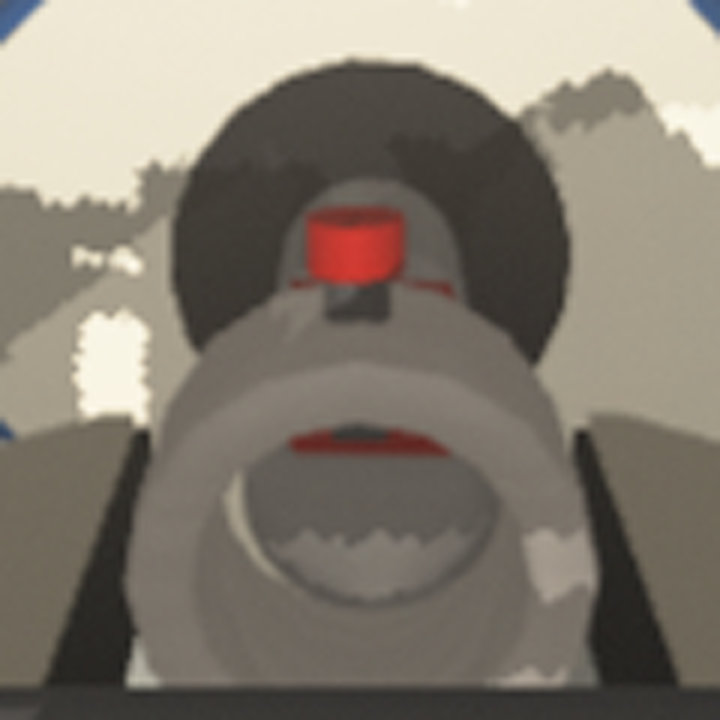

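```bash
python3 - <<'E'
from h import *
c=robot.read_camera('wrist');s=robot.read_state();M=R.from_rotvec(s["orientation"]).as_matrix();p=s["tool_pos"]
def tl(x,y,z): return (M.T@(onz(c,224+x/6,165+y/6,z)-p)*1000).round(1)
print(p)
print("shaft edge R13@175",tl(372,605,.175),tl(245,500,.175),tl(500,500,.175),"R?@180",tl(372,605,.18))
zb=p[2]-.1898
print("bore bottom",tl(361,605,zb),"far rim",tl(362,361,p[2]-.1618))
print("flat in bore: red bottom edge (z175)",tl(370,455,.175),"tip",tl(360,432,p[2]-.1728))
print("shaft back base",tl(371,178,.086),"boss back",tl(371,60,.086),"boss LR",tl(172,245,.086),tl(570,245,.086))
E
```

```text
[0.55394956 0.11224396 0.3609518 ]
shaft edge R13@175 [ -0.3  11.6 186. ] [-13.    0.2 186. ] [ 12.5   0.2 185.9] R?@180 [ -0.3   9.2 181. ]
bore bottom [ -1.4  13.5 189.8] far rim [ -1.3 -22.1 161.8]
flat in bore: red bottom edge (z175) [ -0.5  -4.6 185.9] tip [ -1.5 -11.8 172.8]
shaft back base [  0.  -13.9 274.9] boss back [ -0.  -31.3 274.9] boss LR [-29.5  -3.8 275. ] [ 29.5  -3.8 274.9]
```

>>> arm_command --motion '[{"slide": [0.002, 0, 0], "turn": [0, 0, 0]}, {"slide": [0, 0, 0.01], "turn": [0, 0, 0]}, {"slide": [0, 0, 0.01], "turn": [0, 0, 0]}, {"slide": [0, 0, 0.01], "turn": [0, 0, 0]}, {"slide": [0, 0, 0], "turn": [0, 0, 0]}]'

```text
t: 17.78
tool_pos: [0.5545, 0.1118, 0.3484]
orientation: [2.99, -0.961, -0.002]
force: [0.3, -0.7, -0.3]
opening: 0.0418
```

```bash
python3 - <<'E'
from h import *
robot.read_camera('top')
c=robot.read_camera('wrist')
crop(c['pixels'],284,225,60,60,6,"w13c.png")
go((.5545,.1131,.3283),-35.6)
E
```

```text
t 17.8833 pos [0.5547 0.1118 0.3493] yaw -35.64 tilt 0.04 f [ 0.3  1.3 -0.4] wt [-0.07 -0.06  0.04] op 0.0421 q6 0.73
delta tool mm [-0.9 -1.  21. ] share total [-0.0023 -0.0025  0.0525]
turn share total -0.0013
```

View pics/w13c.png

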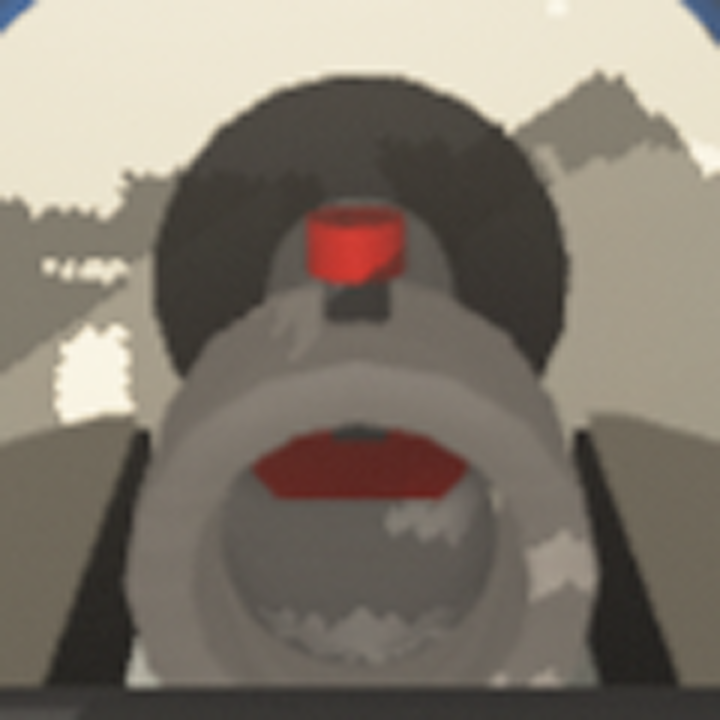

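The screw tip is over the red flat and the bore is centred around the shaft, with no force. I continue down.

>>> arm_command --motion '[{"slide": [0, 0, 0.012], "turn": [0, 0, 0]}, {"slide": [0, 0, 0.012], "turn": [0, 0, 0]}, {"slide": [0, 0, 0.012], "turn": [0, 0, 0]}, {"slide": [0, 0, 0.012], "turn": [0, 0, 0]}, {"slide": [0, 0, 0.004], "turn": [0, 0, 0]}]'

```text
t: 18.3
tool_pos: [0.5545, 0.1117, 0.3276]
orientation: [2.99, -0.961, -0.002]
force: [-0.3, -0.7, -0.4]
opening: 0.042
```

>>> arm_command --motion '[{"slide": [0, 0, 0], "turn": [0, 0, 0]}, {"slide": [0, 0, 0], "turn": [0, 0, 0]}, {"slide": [0, 0, 0], "turn": [0, 0, 0]}, {"slide": [0, 0, 0], "turn": [0, 0, 0]}, {"slide": [0, 0, 0], "turn": [0, 0, 0]}]'

```text
t: 18.72
tool_pos: [0.5549, 0.1118, 0.3293]
orientation: [-2.991, 0.961, -0.001]
force: [-0.8, -0.4, -0.9]
opening: 0.0421
```

```bash
python3 - <<'E'
from h import *
import pickle
c=robot.read_camera('wrist');s=robot.read_camera('side');t=robot.read_camera('top')
crop(c['pixels'],284,225,60,60,6,"w14c.png");cv2.imwrite("pics/w14.png",c["pixels"])
crop(s['pixels'],280,180,90,70,4,"s14c.png")
cv2.imwrite("pics/t14.png",t["pixels"]);pickle.dump((c,s,robot.read_state()),open("w14.pkl","wb"))
go((.5545,.1131,.3283),-35.6)
E
```

```text
t 18.8667 pos [0.5549 0.1118 0.3291] yaw -35.64 tilt 0.02 f [ 0.1 -0.2 -1.1] wt [-0.05 -0.11 -0.03] op 0.0422 q6 0.73
delta tool mm [-1.  -0.8  0.8] share total [-0.0026 -0.0021  0.002 ]
turn share total -0.0013
```

View pics/w14c.png

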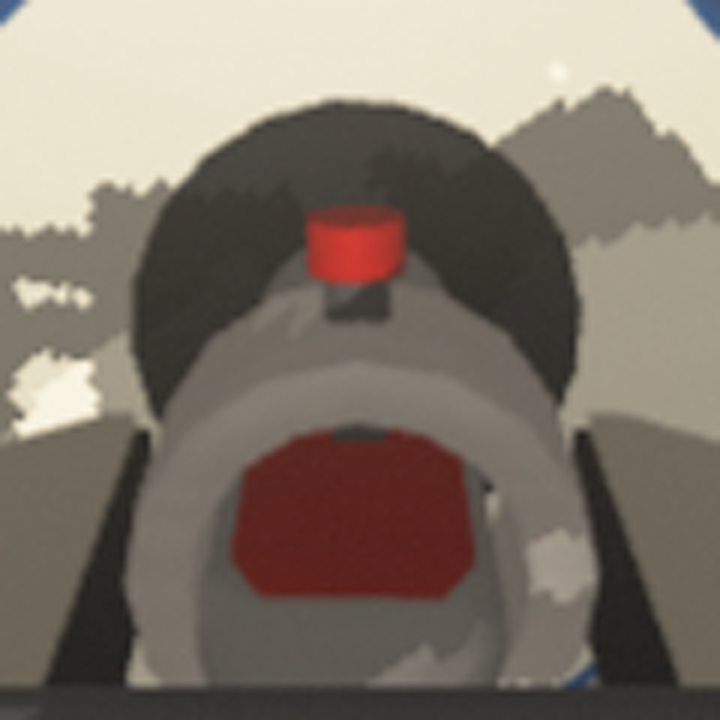

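View pics/s14c.png

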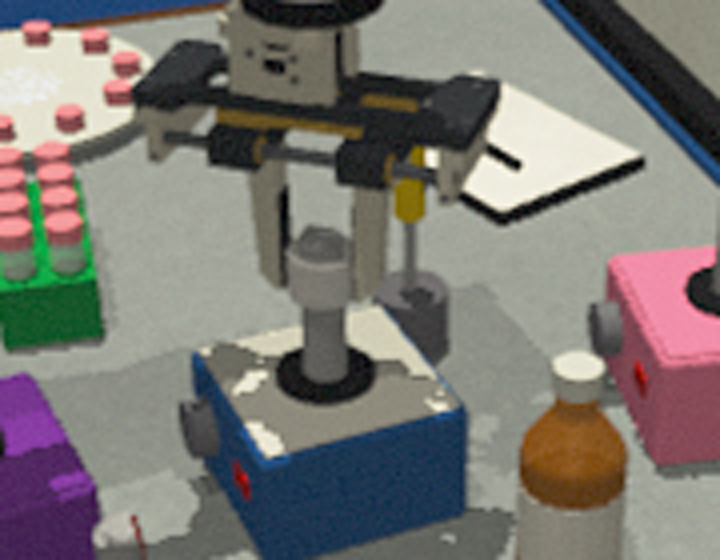

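View pics/w14.png

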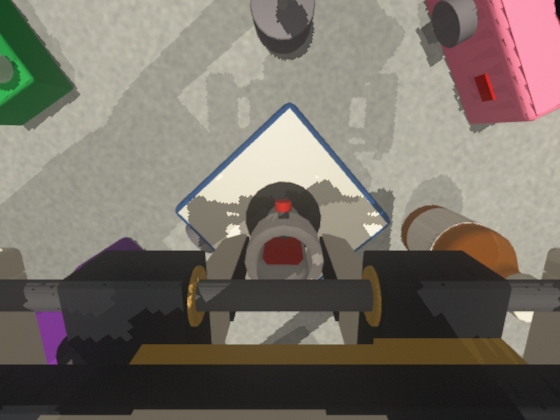

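```bash
python3 - <<'E'
from h import *
import pickle
c,sd,s=pickle.load(open("w14.pkl","rb"));M=R.from_rotvec(s["orientation"]).as_matrix();p=s["tool_pos"]
def tl(x,y,z): return (M.T@(onz(c,224+x/6,165+y/6,z)-p)*1000).round(1)
for z in(.170,.175,.178): print(z,"flat top edge",tl(353,598,z))
print("far rim",tl(362,361,p[2]-.1618))
a=proj(sd,(.5545,.1131,.1675));b=proj(sd,(.5545,.1131,.1395));print("side predicted collar top/bottom centre in crop",(a-[190,110])*4,(b-[190,110])*4)
E
```

```text
0.17 flat top edge [ -1.7  -1.8 159.1]
0.175 flat top edge [ -1.7  -4.1 154.1]
0.178 flat top edge [ -1.7  -5.5 151.1]
far rim [ -1.  -22.1 161.8]
side predicted collar top/bottom centre in crop [318.09403811 247.14254044] [319.69287161 289.36980605]
```

```bash
python3 - <<'E'
from h import *
go((.5545,.1131,.3283),-35.6)
print(robot.close_job())
E
```

```text
t 18.8667 pos [0.5549 0.1118 0.3291] yaw -35.64 tilt 0.02 f [ 0.1 -0.2 -1.1] wt [-0.05 -0.11 -0.03] op 0.0422 q6 0.73
delta tool mm [-1.  -0.8  0.8] share total [-0.0026 -0.0021  0.002 ]
turn share total -0.0013
the job is handed in; nothing more can be done
None
```

I handed the job in at about 18.9 s with the collar held on the shaft, its screw over the flat. No verdict was reported.

- **Shaft:** I pinched the shaft of the blue-housed drive across its red flat; the opening read 20.8 mm, against 21 mm expected. I turned it about 41° to 54.3°; the hex driver, which stands on the left, lies at about 54.4°. I then held the pinch for 0.4 s.
- **Collar:** I gripped the collar at right angles to its screw (opening 42 mm), lowered it over the shaft with no contact force, and held it with 30 N.
- **Last checks:**
  - The collar centre is at about 0.153 m; the middle of the flat is at 0.1525 m.
  - The tool is tilted 0.02°, and the external force is about 1 N.
  - The screw tip is over the flat, and the collar axis is within about 1–1.5 mm of the shaft axis.
  - The side view matches the predicted collar height. The driver, bottle and rack look unmoved in the last pictures. The last side crop did not include the tip box.
- **Disagreement:** The upper red edge in the wrist picture lies 2–5 mm away from where a flat ending at 175 mm should appear. I put this down to the red surface running on into the tapered end plus calibration error.

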